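Clamp the tube rack on the shaker platform with a quarter-turn T-stud

ROBOT

A 7-joint arm with a two-finger parallel gripper is mounted at the origin on the work surface. World frame = base frame: x ahead of the robot, y to its left, z up, the work surface at z = 0. Lengths are in mm, angles in rad, forces in N, time in s.
With the tool pointing down it reaches from about 425 to 800 mm from the base axis. Payload 8.3 kg.
Tool frame: the origin (TCP) lies at the centre of the arm's flange, where the gripper is bolted on; the fingertips stand 173 mm ahead of it and the grasp point (between the pads) lies 155 mm ahead of it (robot.finger_overhang is the distance from the TCP to the fingertips, in mm); z points along the fingers, y is the line along which they close (so a half turn about z gives the same grasp; the last joint's range is limited). The gripper opens to 85 mm and grips with 20 to 120 N. Pads are 22 mm wide; open, the fingers measure 114 mm over their backs; the gripper's body (76 mm by 85 mm) begins 54 mm behind the grasp point. The pads swing forward as they close: fully open they stand 13 mm farther back than shut.
Start: joints at [-1.339, 0.383, 0.016, 1.37, -0.006, 1.388, -0.046], TCP at [181.553, 598.042, 404.679] pointing down, gripper open.
Joint ranges: [-2.95, 2.95], [-0.25, 2.06], [-1.52, 1.56], [0.18, 2.33], [-1.44, 4.58], [0.02, 2.06], [-3.01, 3.01]. Speed limits (rad/s): [2.39, 2.39, 3.01, 3.01, 3.14, 3.14, 3.14].

INTERFACE

Orientations are given as a rotation vector (axis times angle).
In Python, from bench import robot, read_camera, workorder gives the robot as it stands.
- The arm moves only by the tool play_rows, never from a script. Its argument "moves" is one flat list of numbers, 6 for each row, row after row: the shift along the world's x, y, z in cm, then the turn, a rotation vector about the world's x, y, z in rad. A call has 1 to 5 rows; each row is the pose to reach, as a shift and turn from the pose commanded when the call began; what a row does not reach only later rows make up. A row lasts 1/10 s, in which the tool goes at most 50 mm and 8.59 degrees, less where a joint would pass 70% of its speed; a pose out of reach is approached as far as the arm can. A call with a gripper value outside its range is refused whole. "gripper" is the opening, from -1 (shut) to 1 (fully open), so that 0 is half open, set as the call begins (left out, the last holds). The fingers move at their own pace and stop on an object; "squeeze" is the grip in N (left out, the last holds). Time passes only in rows, so rows that repeat a pose let the fingers close. It gives the time, the measured TCP pose, the force, the opening and the grip force at its end, in the units of the state.
- robot.get_obs(): the state, without advancing time (a new reading comes with each control period).
- read_camera(name): name is "side" or "top" or "wrist"; returns a dict with "image" (400x640x3 uint8, red, green, blue), "range_z" (400x640 float32, mm along the optical axis (not along the pixel's ray), 0 where there is no reading), "mtx" (3x3 intrinsics, pixels), "xyz" and "rotation" of the camera in the world. Camera axes: x right, y up, looking along -z (the intrinsics and any distortion apply to the point x, -y, -z); pixel columns grow to the right and rows downward; lengths in mm; the calibration is good to about 2 mm. A picture is of the moment at which its call begins.
- workorder.close_job(): hands the job in; it is judged then, once.
The state is a dict: "time_s": time; "joints": joint angles; "dq": joint speeds; "joint_efforts": joint torques, N m; "eef_pos": TCP position; "orientation": TCP orientation; "force": force on the tool from outside, world axes, zero at the start; "ft_torque": the same for the moment, N m; "grip_width": finger opening in mm; "grip_force": force on a finger pad.
Only numpy, scipy, OpenCV 4.12 (cv2) and the standard library are available. Lean on these libraries where they do the work, as an engineer would, in place of code of your own. Each camera call takes 0.05 s, during which the arm holds its last target. There are 200 camera calls.

TASK

Take the winged T-stud out of the grey accessory block, drop its T-head into the middle slot of the shaker platform and, with its shank in the notch of the rack's forked foot, slide it along so that the stud (not the gripper) pushes the tube rack fully home against the backstop. Then press the stud down against the sprung foot, give it a quarter turn so that the head locks under the slot's lips, and let go: the rack must stay home with its foot clamped down. Work gently, without ramming or jamming anything, and leave the round-knobbed pin and the small jar on the platform where they are.

Things in the scene. Friction and masses are not known exactly. Their poses are not given: they have to be found in the camera images.
- shaker: Laboratory shaker, fixed, with a slotted aluminium platform 240 x 300 mm (x, y); origin on the bench under the platform's centre, z up; platform top 90 mm above it. T-slots run full length along y at x = -68, 0 and +68 mm; only the middle one is used. A steel backstop 30 mm high stands at the +y end; the tube rack rides on the +y half, over the middle slot.
- slot (a point): Centre of the middle T-slot at the level of the platform's top; same axes as the shaker (slot along y). The slot is 14 mm wide between lips 8 mm thick; below the lips the channel is 36 mm wide and 16 mm high. To turn or lock, the stud's T-head must be wholly below the lips: stud origin more than 14 mm below this level.
- rack (a joint): White tube rack (120 x 90 mm, 43 mm high over the platform) that slides along the slot. Value: distance (m) from its home against the backstop, 0 = fully home; it starts 0.015 to 0.045 away and is pushed towards the shaker's +y. About 9 N of friction; stays where it is left; at 0 it stops hard.
- foot (a joint): How far (m) the rack's forked steel foot is pressed down; free 0. It is sprung upward: starts to move at about 4 N, then 1 N per mm, stops hard at 0.009. It must be pressed more than 0.004 for the stud to turn; the locked stud then holds it about 0.004 down.
- notch (a point): Middle of the notch's closed end in the rack's foot, on the foot's top (12 mm above the platform when free); axes of the shaker. The foot is a fork 56 mm wide, 10 mm thick, on the rack's -y side; notch 18 mm wide, 26 mm long, over the middle slot, open to -y. The rack's face is 42 mm beyond this point (+y). With the shank home the stud's axis is 5 mm on the -y side of this point.
- stud: Steel T-stud with black wing grip, standing head down in a pocket of the accessory block; 58 mm tall, about 90 g. Origin: centre of the T-head's underside, z up. T-head 30 x 11 x 6 mm (x, y, z); shank 10 mm in diameter; wing 40 mm (x) x 14 mm (y), from 26 to 58 mm up, gripped across its 14 mm. Wing and head are parallel; the head enters the slot with x along it.
- flange (a point): Centre of the underside of the stud's round flange (32 mm in diameter, 4 mm thick), 22 mm above the stud's origin; stud's axes. The flange must pass above the foot (over 12 mm above the platform) while the head is still in the slot, and then presses the foot down.
- stand: Grey accessory block, fixed, 70 x 140 x 40 mm (x, y, z); origin at its underside's centre. Two equal pockets 20 mm deep, 34 x 15 mm (long along x), at y = -34 and +34 mm; the T-stud stands in one, the round-knobbed pin in the other.
- pin: Bystander: locating pin with a round black knob 30 mm in diameter and no T-head, in the other pocket, 54 mm tall; origin on its axis, 22 mm below its flange.
- jar: Bystander: small white screw jar, 30 mm in diameter and 30 mm high, standing on the platform; origin under its centre.

How it is judged (in metres and radians):
On the way, in this order (a step that is already met when the one before it is completed fails the run):
1. the T-head is in the middle slot, pointing along it, while the rack is not yet home (x of stud in the frame of shaker between -0.005 and 0.005 m and z of stud in the frame of shaker below 0.0865 m and angle between stud's own z axis and vertical below 0.15 rad and angle between the x axis of stud and the y axis of shaker, either way round below 0.3 rad and value of joint rack above 0.003 m), for 0.1 s.
2. with the head still along the slot, the rack is pushed home against the backstop by the stud (x of stud in the frame of shaker between -0.005 and 0.005 m and z of stud in the frame of shaker below 0.0865 m and angle between stud's own z axis and vertical below 0.15 rad and angle between the x axis of stud and the y axis of shaker, either way round below 0.3 rad and value of joint rack below 0.002 m and horizontal distance between stud and notch below 0.01 m), for 0.1 s.
At the end, for the whole second after the job is handed in: The stud stands upright (within 0.15 rad) in the middle slot, released and at rest, its head across the slot within 0.35 rad and locked under the lips, its axis within 10 mm of the notch's end; the rack is within 2.5 mm of home and its foot is held down by 2.5 to 6 mm (x of stud in the frame of shaker between -0.005 and 0.005 m and z of stud in the frame of shaker between 0.07 and 0.0865 m and angle between stud's own z axis and vertical below 0.15 rad and angle between the x axis of stud and the x axis of shaker, either way round below 0.35 rad and value of joint rack below 0.0025 m and value of joint foot between 0.0025 and 0.006 m and horizontal distance between stud and notch below 0.01 m and linear speed of stud below 0.01 m/s); the robot touches nothing.
It fails at once if the stud is rammed or pressed against the shaker, rack or foot with more than 30 N (contact force between stud and shaker above 30 N).
It fails at once if the gripper pushes on the shaker or the rack (more than 4 N) (contact force between the fingers and shaker above 4 N).
It fails at once if the round-knobbed pin is moved more than 20 mm (distance of pin from where it was at the start of the episode above 0.02 m).
It fails at once if the jar on the platform is moved more than 20 mm (distance of jar from where it was at the start of the episode above 0.02 m).
It also fails if it takes over 70 s, if anything falls off the work surface, if the arm or the gripper's body presses on something with over 40 N, if the wrist force passes 120 N, or if a joint passes its speed limit or range.

## Working session

There is one attempt and no reset: what is moved stays moved. The work goes in short steps, Python scripts to look and compute and a tool call to move; the robot and the scene stay as the last step left them, time stands still between calls to the robot, and variables do not carry over. Pictures are saved under pics/ and viewed, at most 10 in all, crops included, and the job is handed in when it is done.

Besides the shell and the picture viewer there is one more tool, called after ">>>" in YAML: its name, and indented under it one key for each argument. play_rows: Moves the arm, as the interface text tells. Its arguments: {"type":"object","properties":{"moves":{"type":"array","items":{"type":"number"}},"gripper":{"type":"number"},"squeeze":{"type":"number"}},"required":["moves"]}

```bash
mkdir -p pics && cat > h.py <<'E'
import numpy as np, cv2
from bench import robot, read_camera, workorder
def cam(n):
    c=read_camera(n); 
    np.savez('pics/%s.npz'%n,**{k:np.asarray(c[k]) for k in('image','range_z','mtx','xyz','rotation')})
    return c
def R(c):
    r=np.asarray(c['rotation'],float)
    return r if r.shape==(3,3) else cv2.Rodrigues(r)[0]
def cloud(c):
    z=c['range_z'].astype(float);K=c['mtx'];v,u=np.mgrid[:400,:640]
    p=np.stack([(u-K[0,2])/K[0,0]*z,-(v-K[1,2])/K[1,1]*z,-z],-1)
    w=p@R(c).T+c['xyz']; w[z==0]=np.nan; return w
def ray(c,u,v,h):
    K=c['mtx'];d=R(c)@np.array([(u-K[0,2])/K[0,0],-(v-K[1,2])/K[1,1],-1.])
    o=np.asarray(c['xyz']);return o+d*(h-o[2])/d[2]
E
python3 - <<'E'
from h import *
for n in('top','side'):
    c=cam(n);print(n,c.keys(),c['xyz'],R(c).round(3).tolist(),c['mtx'].tolist())
    cv2.imwrite('pics/%s0.png'%n,c['image'][...,::-1])
print(robot.get_obs())
E
```

```text
top dict_keys(['image', 'range_z', 'mtx', 'xyz', 'rotation']) [478.74647066  39.24966802 768.58700397] [[0.018, 0.992, -0.127], [-1.0, 0.017, -0.009], [-0.007, 0.127, 0.992]] [[363.90938610785395, 0.0, 320.8828068419444], [0.0, 363.90938610785395, 205.9017840927039], [0.0, 0.0, 1.0]]
side dict_keys(['image', 'range_z', 'mtx', 'xyz', 'rotation']) [ 331.96290427 -468.59792407  708.8474549 ] [[0.919, 0.281, -0.277], [-0.394, 0.681, -0.617], [0.016, 0.676, 0.737]] [[469.1644620705777, 0.0, 318.65358973550576], [0.0, 469.1644620705777, 191.51561311677418], [0.0, 0.0, 1.0]]
{'time_s': 0.1, 'joints': array([-1.33888439,  0.38417154,  0.01634048,  1.37103802, -0.00629507,
        1.38820316, -0.04646155]), 'dq': array([ 0.00060606, -0.00134167, -0.00135622, -0.00256927, -0.00052748,
        0.00037463, -0.00070393]), 'joint_efforts': array([ 2.87337381e-03, -6.29142451e+01,  8.47103968e-01, -3.72763252e+01,
        1.66858721e-02,  1.04256757e-02, -2.00033116e-05]), 'eef_pos': array([181.50099261, 597.91486067, 403.77243518]), 'orientation': array([-4.61168977e-01, -3.10731357e+00,  2.75607147e-03]), 'force': array([-0.65343671, -0.45872525, -0.26940423]), 'ft_torque': array([-0.04184176, -0.05001747, -0.02084625]), 'grip_force': 0.0, 'grip_width': 85.42418224976969}
```

View pics/top0.png

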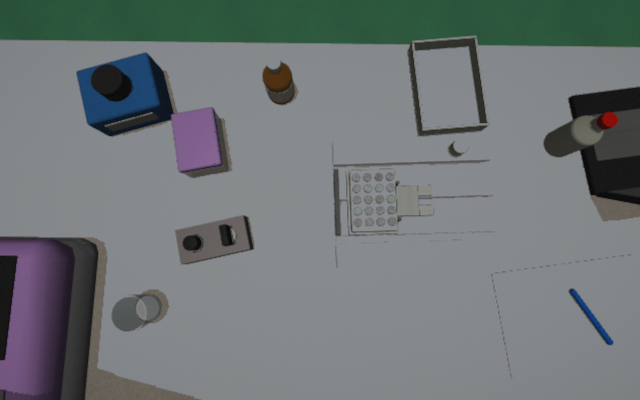

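View pics/side0.png

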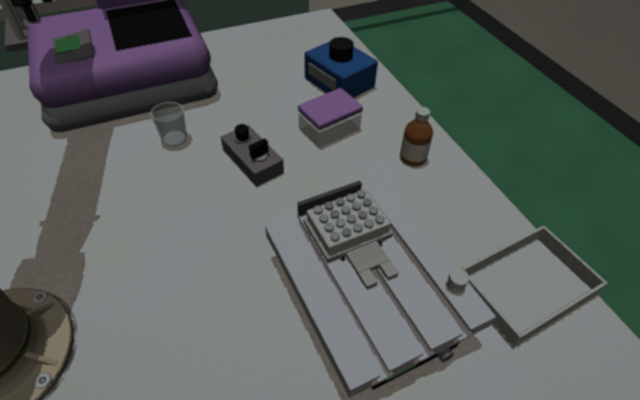

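The top view shows the block around (213,239), with the winged stud at (226,235) and the round pin at (192,243). The rack is at (373,200), its foot opens to the right (world -y) at (415,201), the backstop is at u≈337 and the jar is at (460,146). The side view shows the same layout.

```bash
python3 - <<'E'
from h import *
L=lambda n:dict(np.load('pics/%s.npz'%n))
t=L('top');s=L('side')
a=cv2.resize(t['image'][140:265,325:505],None,fx=4.4,fy=4.4,interpolation=cv2.INTER_CUBIC)
cv2.imwrite('pics/crop1.png',cv2.convertScaleAbs(a[...,::-1],alpha=1.5)[:600,:800])
for n,c in(('top',t),('side',s)):
    w=cloud(c);g=c['image'].max(2)
    # stand top by height
    box=(w[...,0]>250)&(w[...,0]<550)&(w[...,1]>80)&(w[...,1]<360)
    if n=='top': print('range ',[np.round(w[v,u],1).tolist() for u,v in((226,235),(192,243),(213,239),(373,200),(405,201),(470,180),(470,215),(460,146))])
    def mo(m,k):
        m=m.astype(np.uint8);N,l,st,ce=cv2.connectedComponentsWithStats(m)
        for i in range(1,N):
            if st[i,4]>25:
                p=w[l==i];r=cv2.minAreaRect(p[:,:2].astype(np.float32))
                print(n,k,st[i,4],'px',ce[i].round(1),'mean',np.nanmean(p,0).round(1),'rect',np.round(r[0],1),np.round(r[1],1),round(r[2],1))
    mo(box&(abs(w[...,2]-40)<5),'stand')
    mo(box&(w[...,2]>65)&(w[...,2]<85),'tops')
    p=(w[...,1]<60)&(w[...,1]>-320)&(w[...,0]>300)&(w[...,0]<720)
    mo(p&(abs(w[...,2]-90)<5),'plat')
    mo(p&(abs(w[...,2]-102)<5),'foot')
    mo(p&(w[...,2]>125)&(w[...,2]<150),'rack')
    mo(p&(w[...,2]>113)&(w[...,2]<124),'jar/backstop')
E
```

```text
range  [[508.8, 225.4, 74.5], [492.6, 290.5, 71.6], [501.9, 260.2, 40.2], [573.5, -47.8, 125.2], [576.0, -109.9, 102.1], [620.2, -236.3, 89.0], [553.5, -233.9, 89.3], [676.7, -207.4, 120.6]]
top stand 1939 px [212.1 239.2] mean [501.6 262.3  39.3] rect [502.3 263.9] [ 70.2 141.2] 13.7
top tops 180 px [223.8 234.3] mean [510.1 229.2  76.1] rect [510.4 230.2] [40. 14.] 13.3
top tops 192 px [189.7 242. ] mean [494.4 295.3  70.9] rect [494.5 296. ] [26.9 29.2] 1.7
top plat 3423 px [406.9 150.8] mean [ 675.2 -117.4   89.7] rect [ 676.5 -124.4] [ 45.9 300.7] 2.7
top plat 2295 px [449.1 180.4] mean [ 618.7 -196.4   89.7] rect [ 615.8 -185.3] [ 54.5 184. ] 2.9
top plat 221 px [342.  185.1] mean [606.3   6.   89.6] rect [606.7   6.2] [54.5 14.1] 3.0
top plat 2436 px [451.1 219. ] mean [ 545.3 -198.2   89.7] rect [ 547.5 -182.1] [ 54.2 197. ] 2.9
top plat 233 px [343.2 221.9] mean [536.5   3.   89.7] rect [538.3   4.7] [52.8 28.2] 1.1
top plat 27 px [371. 234.] mean [514.7 -48.8  89.9] rect [514.7 -48.9] [ 0.2 49.4] 1.3
top plat 3982 px [416.7 252.8] mean [ 481.6 -133.1   89.6] rect [ 481.8 -1
[... 1172 characters left out ...]
 188.8] 2.9
side foot 168 px [326.  201.4] mean [562.8  12.5 103. ] rect [569.7  14.4] [118.3   9. ] 1.3
side foot 1796 px [362.3 255.8] mean [ 569.8 -111.   101.7] rect [551.2 -95.6] [111.1 161.5] 57.7
side foot 36 px [454.4 287.8] mean [ 670.3 -215.7  101.6] rect [ 670.8 -215.2] [ 8.7 22.7] 39.1
side rack 2594 px [347.6 217.2] mean [571.2 -51.8 129.3] rect [573.2 -49.2] [111.8  81.6] 2.6
side jar/backstop 400 px [328.7 193.6] mean [568.5  14.9 118.2] rect [570.6  16. ] [120.1  10.8] 2.6
side jar/backstop 349 px [346.4 235.8] mean [557.3 -77.9 118.7] rect [555.8 -76.8] [ 63.5 134.1] 57.5
side jar/backstop 282 px [458.4 277.3] mean [ 676.3 -210.3  119. ] rect [ 676.9 -210. ] [27.4 27.5] 69.5
```

View pics/crop1.png

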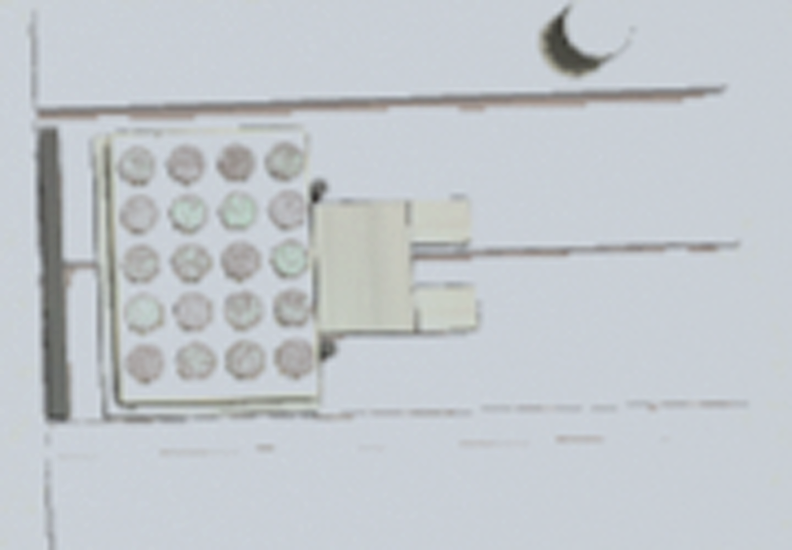

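The crop shows the rack about 15 mm short of the backstop, with the foot's fork over the middle slot, notch mouth near (440,255) in the crop. The jar at (590,35) is well off the slot. Next I check for obstacles along the transfer path.

```bash
python3 - <<'E'
from h import *
for n in('top','side'):
    w=cloud(dict(np.load('pics/%s.npz'%n))).reshape(-1,3);w=w[~np.isnan(w[:,0])]
    a=np.array([181.5,598]);b=np.array([509.5,230.]);d=(b-a)/np.linalg.norm(b-a)
    q=w[:,:2]-a;s=q@d;l=abs(q@[-d[1],d[0]])
    for k in range(-50,550,50):
        m=(s>=k)&(s<k+50)&(l<90); print(n,k,m.sum(),w[m,2].max().round() if m.any() else None)
E
```

```text
top -50 0 None
top 0 0 None
top 50 1636 159.0
top 100 5184 153.0
top 150 4444 151.0
top 200 2090 122.0
top 250 2447 83.0
top 300 2173 81.0
top 350 1935 42.0
top 400 2040 75.0
top 450 2029 80.0
top 500 2156 80.0
side -50 791 248.0
side 0 1878 302.0
side 50 3311 299.0
side 100 3191 153.0
side 150 2601 151.0
side 200 1023 126.0
side 250 1764 82.0
side 300 1272 80.0
side 350 1037 42.0
side 400 1384 74.0
side 450 1292 80.0
side 500 1852 79.0
```

>>> play_rows:
  moves: [0, 0, 5, 0, 0, 0.1, 0, 0, 9, 0, 0, 0.2]
  gripper: -0.2
  squeeze: 40

```text
time_s: 0.3
eef_pos: [181.4, 597.7, 494.8]
orientation: [-0.142, -3.138, 0.005]
force: [0.8, 0.7, 0.6]
grip_width: 59.3
grip_force: 0.0
```

>>> play_rows:
  moves: [3.0, -3.4, 0, 0, 0, 0.1, 6.2, -7.0, 0, 0, 0, 0.2, 9.5, -10.6, 0, 0, 0, 0.3, 12.8, -14.2, 0, 0, 0, 0.334, 16.1, -17.9, 0, 0, 0, 0.334]

```text
time_s: 0.8
eef_pos: [343.5, 417.3, 494.3]
orientation: [0.377, -3.118, 0.001]
force: [2.0, 1.2, 0.4]
grip_width: 34.0
grip_force: 0.0
```

>>> play_rows:
  moves: [3.3, -3.7, -2, 0, 0, 0, 6.6, -7.4, -5, 0, 0, 0, 9.9, -11.1, -8, 0, 0, 0, 13.2, -14.8, -11, 0, 0, 0, 16.7, -18.9, -14, 0, 0, 0]

```text
time_s: 1.3
eef_pos: [488.0, 254.1, 372.7]
orientation: [0.375, -3.119, 0.0]
force: [-0.3, 0.1, -0.6]
grip_width: 34.3
grip_force: 0.0
```

>>> play_rows:
  moves: [0, 0, 0, 0, 0, 0, 0, 0, 0, 0, 0, 0]

```text
time_s: 1.5
eef_pos: [487.8, 254.5, 372.9]
orientation: [0.37, -3.118, 0.002]
force: [-0.1, 0.9, 0.3]
grip_width: 34.6
grip_force: 0.0
```

>>> play_rows:
  moves: [1.1, -1.2, -2, 0, 0, 0, 2.17, -2.47, -4.3, 0, 0, 0, 2.17, -2.47, -4.3, 0, 0, 0, 2.17, -2.47, -4.3, 0, 0, 0]

```text
time_s: 1.9
eef_pos: [508.5, 232.4, 331.6]
orientation: [0.377, -3.118, -0.001]
force: [0.2, 0.2, 0.8]
grip_width: 34.0
grip_force: 0.0
```

```bash
python3 - <<'E'
from h import *
c=cam('wrist');cv2.imwrite('pics/w1.png',c['image'][...,::-1]);w=cloud(c)
print(c['xyz'],R(c).round(3).tolist(),robot.get_obs()['eef_pos'])
def mo(m,k):
    N,l,st,ce=cv2.connectedComponentsWithStats(m.astype(np.uint8))
    for i in range(1,N):
        if st[i,4]>150:
            p=w[l==i];r=cv2.minAreaRect(p[:,:2].astype(np.float32))
            print(k,st[i,4],ce[i].round(),np.nanmean(p,0).round(1),np.round(r[0],1),np.round(r[1],1),round(r[2],1))
mo((w[...,2]>65)&(w[...,2]<84),'tops');mo(abs(w[...,2]-40)<5,'stand');mo(abs(w[...,2]-44)<3,'fl')
E
```

```text
[433.20692385 213.68220682 301.13869827] [[-0.239, -0.925, -0.295], [0.971, -0.227, -0.073], [0.0, -0.304, 0.953]] [508.54358065 232.72929513 332.24973962]
tops 3236 [591.  63.] [366.9 386.1  75. ] [363.5 394.8] [69.2 60.5] 30.9
tops 6979 [ 27. 192.] [555.9  16.4  71.6] [571.9   9.2] [241.1  29.6] 1.9
tops 950 [314. 206.] [507.2 230.   77.8] [508.8 230.4] [39.3 13.2] 13.7
tops 1142 [400. 205.] [492.2 295.2  71.9] [492.9 296.1] [28.9 28.9] 14.6
tops 742 [324. 353.] [646.8 273.8  68.4] [648.1 277.6] [13.3 64.2] 12.5
stand 534 [538.  68.] [369.6 374.7  40. ] [368.7 379.1] [58.4 20.8] 22.2
stand 961 [603.  59.] [351.5 419.7  40.2] [354.1 416.9] [52.8 21.1] 20.1
stand 1605 [ 48. 184.] [559.6   5.4  38.8] [571.2   5.4] [216.8   6.6] 3.4
stand 9754 [352. 190.] [497.8 261.6  40.4] [501.7 263.9] [ 71.  140.5] 13.7
stand 926 [624. 216.] [463.7 502.8  40.2] [465.8 506. ] [81.4 19.2] 22.1
stand 440 [328. 330.] [643.7 278.5  40.2] [643.7 279.8] [ 3.7 68.3] 12.6
fl 341 [541.  68.] [369.8 374.4  44. ] [368.6 378.9] [58.3 20.6] 21.7
fl 633 [608.  58.] [351.4 419.6  44. ] [353.8 416.7] [54.1 23.4] 21.2
fl 188 [327. 196.] [506.3 241.   45.7] [505.7 242.3] [32.3  8.8] 14.2
fl 155 [386. 187.] [487.  288.7  43.7] [489.1 292.3] [20.7 34.3] 46.5
fl 185 [301. 197.] [512.4 219.7  45.8] [513.  218.8] [28.   8.1] 13.2
fl 603 [626. 224.] [468.7 504.3  44. ] [473.4 509.5] [74.8 21.9] 30.4
fl 296 [330. 333.] [643.5 279.4  44.1] [643.6 279.9] [ 3.9 68. ] 12.6
```

View pics/w1.png

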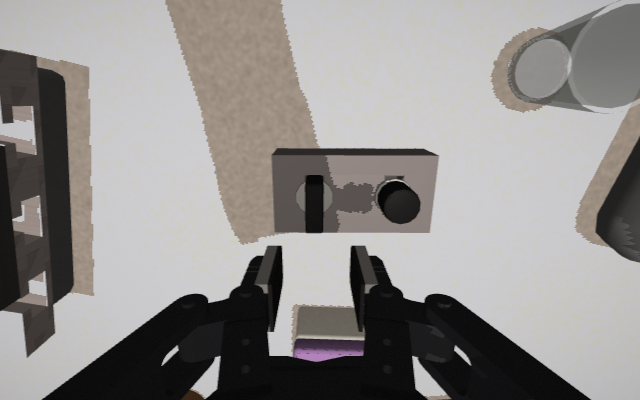

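The wrist view has the wing at (314,206) and the pin at (400,205), and the fingers straddle the wing with the pin outside their span. Descending to grasp.

>>> play_rows:
  moves: [0.07, -0.23, 0, 0, 0, 0, 0.07, -0.23, -2, 0, 0, 0, 0.07, -0.23, -4.5, 0, 0, 0, 0.07, -0.23, -6.5, 0, 0, 0, 0.07, -0.23, -6.5, 0, 0, 0]

```text
time_s: 2.45
eef_pos: [508.6, 229.1, 264.3]
orientation: [0.377, -3.115, 0.002]
force: [0.2, 0.3, 0.6]
grip_width: 34.3
grip_force: 0.0
```

```bash
python3 - <<'E'
from h import *
o=robot.get_obs();print(o['eef_pos'],o['orientation'],o['joints'])
E
```

```text
[508.626354   229.08539019 264.27540146] [ 3.76642484e-01 -3.11534557e+00  1.76952876e-03] [-0.66547285  0.35542007  0.22769941  1.74704522 -0.09062767  1.05309064
  1.40510375]
```

>>> play_rows:
  moves: [0.06, 0.1, -1.5, 0, 0, 0, 0.06, 0.1, -3, 0, 0, 0, 0.06, 0.1, -4.1, 0, 0, 0, 0.06, 0.1, -4.1, 0, 0, 0, 0.06, 0.1, -4.1, 0, 0, 0]

```text
time_s: 2.95
eef_pos: [510.7, 229.9, 225.9]
orientation: [-0.375, 3.118, 0.0]
force: [0.3, -1.2, -0.2]
grip_width: 34.4
grip_force: 0.0
```

>>> play_rows:
  moves: [0, 0, 0, 0, 0, 0, 0, 0, 0, 0, 0, 0, 0, 0, 0, 0, 0, 0, 0, 0, 0, 0, 0, 0, 0, 0, 0, 0, 0, 0]
  gripper: -1
  squeeze: 50

```text
time_s: 3.45
eef_pos: [510.8, 229.8, 226.0]
orientation: [-0.375, 3.118, 0.001]
force: [-0.7, 1.2, 5.7]
grip_width: 13.0
grip_force: 53.1
```

```bash
python3 - <<'E'
from h import *
c=cam('wrist');cv2.imwrite('pics/w2.png',c['image'][...,::-1])
o=robot.get_obs();print(o['eef_pos'],o['orientation'],o['force'],o['grip_width'],o['grip_force'])
E
```

```text
[510.81622979 229.80555086 225.99858973] [-3.74748104e-01  3.11765106e+00  1.07807057e-03] [-1.15277276 -0.52684595  5.36761931] 13.281992884425838 53.068029284477234
```

View pics/w2.png

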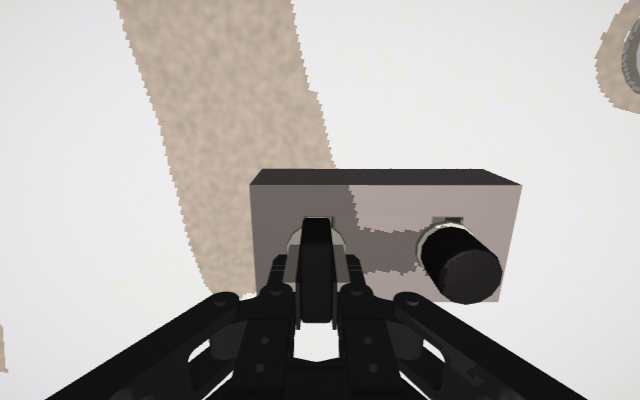

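The stud is gripped at 13 mm width with the wing at (316,265) between the pads, and the pin is untouched. Lifting.

>>> play_rows:
  moves: [0, 0, 0.5, 0, 0, 0, 0, 0, 1.5, 0, 0, 0, 0, 0, 3, 0, 0, 0, 0, 0, 6, 0, 0, 0, 0, 0, 10, 0, 0, 0]

```text
time_s: 4.0
eef_pos: [509.7, 229.2, 324.8]
orientation: [0.374, -3.116, 0.003]
force: [1.2, 0.2, -1.0]
grip_width: 12.9
grip_force: 52.2
```

>>> play_rows:
  moves: [0, -1, 3, 0, 0, 0, 0, -3, 4, 0, 0, 0, 0, -3, 4, 0, 0, 0]

```text
time_s: 4.3
eef_pos: [511.4, 196.7, 368.0]
orientation: [-0.368, 3.116, 0.0]
force: [0.6, -0.9, -1.5]
grip_width: 13.3
grip_force: 52.2
```

```bash
python3 - <<'E'
from h import *
o=robot.get_obs();e=o['eef_pos'];print(e,o['orientation'],o['force'],o['grip_width'],o['grip_force'])
ex=np.array([.9716,.2368]);ey=np.array([-.2368,.9716])
for n in('top','side','wrist'):
    c=cam(n);w=cloud(c);d=w-e;lx=d[...,:2]@ex;ly=d[...,:2]@ey
    for lo,hi in((-215,-200),(-192,-186),(-184,-181),(-180,-150)):
        m=(abs(lx)<30)&(abs(ly)<24)&(d[...,2]>lo)&(d[...,2]<hi)
        if m.sum()>5: print(n,lo,hi,m.sum(),'lx',np.percentile(lx[m],[1,5,50,95,99]).round(1),'ly',np.percentile(ly[m],[2,50,98]).round(1),'z',np.percentile(d[...,2][m],[2,50,98]).round(1))
E
```

```text
[511.36692597 196.65906749 368.03341128] [-3.67975033e-01  3.11571280e+00  2.17443261e-04] [ 0.60663684 -0.8541599  -1.53061811] 13.252584899604598 52.18961834907532
top -215 -200 6 lx [-14.6 -14.6 -13.5 -11.5 -11.2] ly [-6.1 -5.3 -3.1] z [-205.6 -202.4 -201.7]
top -184 -181 9 lx [-14.  -13.6  -9.   -5.8  -5.6] ly [-14.5 -11.9  -6.9] z [-183.9 -182.  -181.1]
top -180 -150 60 lx [-20.1 -20.  -14.4  -5.4  -4.8] ly [-19.2  -7.6   3. ] z [-179.4 -163.8 -150.3]
side -215 -200 84 lx [-16.9 -16.2  -5.   11.4  13.3] ly [-7.1 -3.1  4.5] z [-207.7 -203.  -200.2]
side -184 -181 45 lx [-16.3 -15.1  -2.    8.7  13.4] ly [-15.4  -9.5  -4.9] z [-183.9 -182.7 -181.4]
side -180 -150 297 lx [-22.8 -22.2 -11.1  14.6  16.9] ly [-20.1  -6.7   6. ] z [-179.3 -161.8 -150.4]
wrist -215 -200 151 lx [-17.1 -17.  -15.9 -13.8 -13.5] ly [-2.5  2.7  7.9] z [-206.6 -202.8 -201.5]
wrist -184 -181 337 lx [-15.6 -14.3  -9.5  -4.7  -1.9] ly [-12.5  10.4  17.9] z [-183.7 -182.5 -181.3]
wrist -180 -150 3741 lx [-22.2 -21.9 -10.8  12.7  16.5] ly [-16.    2.2  20.7] z [-176.  -151.5 -150.1]
```

The stud hangs straight, with its origin about 206 mm below the TCP and offset about -1.5 mm along the wing. Carrying it over to the slot with the -1.76 rad yaw.

>>> play_rows:
  moves: [0.5, -2.7, 1, 0, 0, -0.13, 1, -5.4, 2, 0, 0, -0.26, 1.5, -8.1, 3, 0, 0, -0.39, 2, -10.8, 3, 0, 0, -0.52, 2.5, -13.5, 3, 0, 0, -0.65]

```text
time_s: 4.95
eef_pos: [535.4, 64.7, 394.3]
orientation: [-0.646, -3.073, 0.001]
force: [0.8, -0.7, -1.5]
grip_width: 13.2
grip_force: 52.1
```

>>> play_rows:
  moves: [0.5, -2.7, 0, 0, 0, -0.13, 1, -5.4, 0, 0, 0, -0.26, 1.5, -8.1, 0, 0, 0, -0.39, 2, -10.8, 0, 0, 0, -0.52, 2.5, -13.5, 0, 0, 0, -0.65]

```text
time_s: 5.45
eef_pos: [560.7, -70.2, 393.8]
orientation: [-1.593, -2.705, 0.002]
force: [0.4, -0.2, -1.2]
grip_width: 13.3
grip_force: 52.1
```

>>> play_rows:
  moves: [0.5, -2.7, 0, 0, 0, -0.13, 1, -5.4, 0, 0, 0, -0.26, 1.5, -8.1, 0, 0, 0, -0.39, 1.9, -10.8, 0, 0, 0, -0.459, 1.9, -10.8, 0, 0, 0, -0.459]

```text
time_s: 5.95
eef_pos: [579.0, -181.7, 393.7]
orientation: [-2.172, -2.27, 0.006]
force: [-0.1, -0.0, -1.2]
grip_width: 13.4
grip_force: 52.1
```

>>> play_rows:
  moves: [0.1, -0.1, -3, 0, 0, 0, 0.2, -0.1, -6, 0, 0, 0, 0.2, -0.1, -7.8, 0, 0, 0.005, 0.2, -0.1, -7.8, 0, 0, 0.005, 0.2, -0.1, -7.8, 0, 0, 0.005]

```text
time_s: 6.45
eef_pos: [581.7, -178.4, 316.7]
orientation: [-2.156, -2.283, 0.001]
force: [0.8, -0.8, -0.9]
grip_width: 12.9
grip_force: 52.1
```

```bash
cat > m.py <<'E'
from h import *
o=robot.get_obs();e=o['eef_pos'];print(e.round(2),o['orientation'].round(3),o['force'].round(1),o['grip_width'])
th=np.deg2rad(2.8);X=np.array([np.cos(th),np.sin(th)]);Y=np.array([-X[1],X[0]]);C=np.array([578.3,-129.2])
print('tcp in shaker',(e[:2]-C)@X,(e[:2]-C)@Y)
for n in('top','side','wrist'):
    c=cam(n);cv2.imwrite('pics/%s_l.png'%n,c['image'][...,::-1]);w=cloud(c);q=w[...,:2]-C;sx=q@X;sy=q@Y;z=w[...,2]
    # slot edges: platform-top pixels nearest to slot line, by y bins
    pl=(abs(z-89.5)<2.5)
    for y0 in range(-145,-30,15):
        b=pl&(sy>=y0)&(sy<y0+15)
        l=sx[b&(sx<0)&(sx>-30)];r=sx[b&(sx>0)&(sx<30)]
        if len(l)>8 and len(r)>8: print(n,y0,'edges',np.percentile(l,99).round(1),np.percentile(r,1).round(1),len(l),len(r))
    d=w-e;lx=d[...,:2]@X;ly=d[...,:2]@Y
    for lo,hi in((-212,-199),(-198,-186),(-186,-179),(-180,-150)):
        m=(abs(ly)<30)&(abs(lx)<24)&(d[...,2]>lo)&(d[...,2]<hi)&(z>94)
        if m.sum()>5: print(n,lo,hi,m.sum(),'lx',np.percentile(lx[m],[1,5,50,95,99]).round(1),'ly',np.percentile(ly[m],[2,50,98]).round(1),'z',np.percentile(d[...,2][m],[2,50,98]).round(1))
E
python3 m.py
```

```text
[ 581.74 -178.35  316.74] [-2.156e+00 -2.283e+00  1.000e-03] [ 0.8 -0.8 -0.9] 12.876215789085917
tcp in shaker 1.0336614930920633 -49.262481996497385
top -70 edges -9.1 25.0 82 9
top -55 edges -7.3 11.8 96 44
top -40 edges -6.7 8.1 53 42
top -212 -199 16 lx [-4.3 -4.3 -1.2  4.9  5.3] ly [10.3 15.5 16.8] z [-204.7 -202.2 -199.6]
top -186 -179 24 lx [-14.3 -13.9  -9.9   9.5  13.7] ly [ 2.8  8.3 14. ] z [-183.9 -181.  -179.5]
top -180 -150 134 lx [-18.9 -16.7  -3.4  17.9  20.7] ly [ 0.5 10.9 21.8] z [-179.6 -160.7 -150.2]
side -145 edges -7.6 6.4 167 175
side -130 edges -7.7 6.1 163 166
side -115 edges -7.9 5.9 153 164
side -100 edges -7.8 5.8 155 158
side -85 edges -7.9 5.9 138 149
side -70 edges -7.8 5.9 137 149
side -55 edges -7.9 6.1 131 41
side -212 -199 50 lx [-5.5 -5.3 -1.9  4.6  5.9] ly [-14.9 -10.4   0.6] z [-204.2 -200.6 -199.2]
side -186 -179 45 lx [-15.4 -15.1 -11.4  -5.4  -4.8] ly [-14.5  -7.1   8.4] z [-182.9 -180.  -179.1]
side -180 -150 264 lx [-19.7 -19.3  -6.6  10.8  19.8] ly [-20.3 -12.4   1.4] z [-179.7 -161.5 -150.4]
wrist -145 edges -7.9 6.5 82 192
wrist -85 edges -18.7 22.4 143 71
wrist -70 edges -12.9 15.7 400 302
wrist -55 edges -8.1 7.9 683 633
wrist -40 edges -8.0 6.4 313 369
wrist -212 -199 60 lx [-4.5 -4.4  0.5  6.   6. ] ly [12.7 15.4 16.1] z [-202.5 -200.  -199. ]
wrist -198 -186 27 lx [-3.5 -2.7  1.3  4.8  5.2] ly [12.8 14.5 15.7] z [-198.  -197.7 -196.9]
wrist -186 -179 90 lx [-15.  -14.3  -8.1  15.5  15.7] ly [ 2.6  9.7 14.2] z [-181.5 -179.5 -179. ]
wrist -180 -150 1830 lx [-19.  -16.9   0.6  17.7  19.9] ly [ 5.  10.  20.9] z [-179.2 -160.7 -150.4]
```

View pics/wrist_l.png

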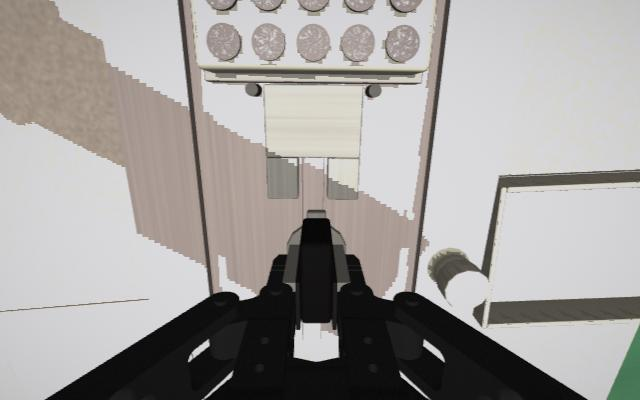

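The wrist view shows the head at (316,213) just right of the slot line, with the foot ahead at (313,180). Three cameras agree that I need to go about 2.2 mm toward shaker -x.

>>> play_rows:
  moves: [-0.2, -0.3, 0, 0, 0, 0, -0.2, -0.3, -0.7, 0, 0, 0, -0.2, -0.3, -1.5, 0, 0, 0, -0.2, -0.3, -1.5, 0, 0, 0]

```text
time_s: 7.0
eef_pos: [579.0, -182.1, 300.4]
orientation: [-2.157, -2.281, 0.002]
force: [-1.1, 0.4, -1.4]
grip_width: 13.1
grip_force: 52.1
```

```bash
python3 m.py | grep -v 'top'
```

```text
[ 578.97 -182.07  300.37] [-2.157e+00 -2.281e+00  2.000e-03] [-1.1  0.4 -1.4] 13.127252759388242
tcp in shaker -1.9092204755487097 -52.83951371540108
side -145 edges -8.0 6.1 161 173
side -130 edges -7.8 5.8 166 167
side -115 edges -7.4 6.1 150 163
side -100 edges -7.9 6.1 146 150
side -85 edges -7.3 6.4 146 143
side -70 edges -7.7 6.2 138 119
side -55 edges -8.2 22.9 127 11
side -212 -199 97 lx [-22.9 -21.3  -5.2   3.6   5.2] ly [-14.4  -4.5  28.9] z [-205.5 -201.  -199.1]
side -198 -186 16 lx [-23.2 -23.  -14.3  -9.7  -9.3] ly [21.4 24.8 29.5] z [-197.9 -197.6 -196.2]
side -186 -179 51 lx [-15.3 -15.2 -12.2  -6.8  -5.9] ly [-13.5  -4.8   8.5] z [-183.4 -180.9 -179.2]
side -180 -150 239 lx [-20.2 -19.6  -6.7  11.9  19. ] ly [-19.8 -12.    1.8] z [-179.7 -161.2 -150.5]
wrist -145 edges -8.5 6.2 208 208
wrist -130 edges -8.3 6.1 79 81
wrist -85 edges -27.5 25.1 12 80
wrist -70 edges -18.3 15.3 352 450
wrist -55 edges -8.7 6.6 690 784
wrist -40 edges -8.2 6.3 355 420
wrist -212 -199 142 lx [-21.2 -16.5   0.1  13.4  19.5] ly [13.  16.4 29.2] z [-204.9 -199.8 -199. ]
wrist -198 -186 370 lx [-23.8 -22.4   4.4  22.6  23.9] ly [15.1 26.3 29.9] z [-198.  -197.6 -196.5]
wrist -186 -179 152 lx [-15.2 -14.5  -8.5  14.7  15.8] ly [ 2.8  9.3 15. ] z [-181.9 -179.5 -179. ]
wrist -180 -150 1859 lx [-19.2 -17.1   0.3  17.6  19.6] ly [ 5.7 10.7 21.6] z [-179.4 -160.6 -150.6]
```

>>> play_rows:
  moves: [0.05, 0, 0, 0, 0, 0, 0.05, 0, -0.3, 0, 0, 0, 0.05, 0, -0.6, 0, 0, 0, 0.05, 0, -0.6, 0, 0, 0]

```text
time_s: 7.55
eef_pos: [579.8, -182.2, 295.4]
orientation: [-2.158, -2.282, 0.001]
force: [0.1, -0.2, -2.2]
grip_width: 12.9
grip_force: 52.1
```

>>> play_rows:
  moves: [0, 0, -0.2, 0, 0, 0, 0, 0, -0.3, 0, 0, 0, 0, 0, -0.3, 0, 0, 0]

```text
time_s: 7.85
eef_pos: [579.9, -182.3, 292.8]
orientation: [-2.158, -2.283, 0.0]
force: [0.2, 0.1, -1.3]
grip_width: 12.9
grip_force: 52.1
```

>>> play_rows:
  moves: [0, 0, -0.2, 0, 0, 0, 0, 0, -0.4, 0, 0, 0, 0, 0, -0.4, 0, 0, 0]

```text
time_s: 8.15
eef_pos: [579.8, -182.3, 288.6]
orientation: [-2.158, -2.282, 0.0]
force: [0.0, 0.9, -0.0]
grip_width: 13.3
grip_force: 52.1
```

```bash
python3 - <<'E'
from h import *
o=robot.get_obs();print(o['eef_pos'],o['force'])
c=cam('side');w=cloud(c)
cv2.imwrite('pics/s3.png',cv2.resize(c['image'][190:340,300:500,::-1],None,fx=4,fy=4,interpolation=cv2.INTER_CUBIC))
d=w-o['eef_pos'];m=(abs(d[...,0])<19)&(abs(d[...,1])<19)&(w[...,2]>92)&(d[...,2]<-176);print('flange z',np.percentile(w[m][:,2],[2,10,30,50,70,90]).round(1))
E
```

```text
[ 579.82789458 -182.30332447  288.60203248] [ 0.04654919  0.91470756 -0.04056089]
flange z [ 92.3 104.8 106.6 107.4 108.5 110.4]
```

View pics/s3.png

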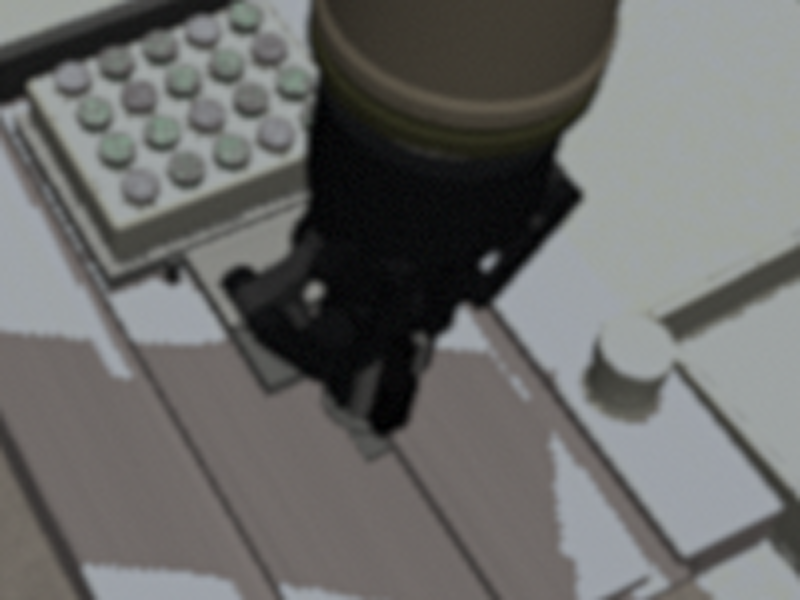

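The side crop shows the head seated in the slot around (375,445), the flange clear of the foot and the jar untouched. Sliding along +y.

>>> play_rows:
  moves: [-0.03, 0.6, 0.05, 0, 0, 0, -0.06, 1.2, 0.05, 0, 0, 0, -0.09, 1.8, 0.05, 0, 0, 0, -0.12, 2.4, 0.05, 0, 0, 0, -0.15, 3.0, 0.05, 0, 0, 0]

```text
time_s: 8.7
eef_pos: [578.4, -151.6, 289.5]
orientation: [-2.158, -2.283, -0.0]
force: [-0.5, 0.6, -1.5]
grip_width: 13.2
grip_force: 52.1
```

>>> play_rows:
  moves: [-0.01, 0.2, 0, 0, 0, 0, -0.02, 0.4, 0, 0, 0, 0, -0.03, 0.6, 0, 0, 0, 0, -0.04, 0.8, 0, 0, 0, 0, -0.04, 0.8, 0, 0, 0, 0]

```text
time_s: 9.2
eef_pos: [578.1, -144.2, 289.5]
orientation: [-2.158, -2.283, -0.0]
force: [0.4, 0.9, -1.4]
grip_width: 13.0
grip_force: 52.1
```

>>> play_rows:
  moves: [-0.01, 0.15, 0, 0, 0, 0, -0.015, 0.3, 0, 0, 0, 0, -0.02, 0.45, 0, 0, 0, 0, -0.03, 0.6, 0, 0, 0, 0, -0.03, 0.6, 0, 0, 0, 0]

```text
time_s: 9.7
eef_pos: [577.6, -139.7, 289.6]
orientation: [2.159, 2.28, -0.002]
force: [1.2, -4.9, -3.0]
grip_width: 12.9
grip_force: 51.8
```

>>> play_rows:
  moves: [-0.01, 0.15, 0, 0, 0, 0, -0.015, 0.3, 0, 0, 0, 0, -0.02, 0.45, 0, 0, 0, 0, -0.03, 0.6, 0, 0, 0, 0, -0.03, 0.6, 0, 0, 0, 0]

```text
time_s: 10.2
eef_pos: [577.3, -134.8, 289.7]
orientation: [2.159, 2.278, -0.003]
force: [2.6, -8.8, -3.7]
grip_width: 12.8
grip_force: 51.6
```

```bash
cat > r.py <<'E'
from h import *
o=robot.get_obs();e=o['eef_pos'];print(e.round(2),o['orientation'].round(3),o['force'].round(1),o['grip_width'])
th=np.deg2rad(2.8);X=np.array([np.cos(th),np.sin(th)]);Y=np.array([-X[1],X[0]]);C=np.array([578.3,-129.2])
print('tcp in shaker',(e[:2]-C)@X,(e[:2]-C)@Y)
for n in('top','side'):
    c=cam(n);w=cloud(c);q=w[...,:2]-C;sx=q@X;sy=q@Y;z=w[...,2]
    f=lambda m,p:np.percentile(sy[m],p).round(1) if m.sum()>9 else None
    A=(abs(sx)<50)
    print(n,'rack top y',f(A&(z>127)&(z<131)&(sy>20)&(sy<150),[1,99]),'backstop top y',f(A&(abs(z-120)<1.5)&(sy>137),[1,50,99]),'base',f(A&(abs(z-102)<3)&(sy>105)&(sy<160),[1,99]))
    m=(abs(z-102)<8)&(abs(sx)>11)&(abs(sx)<27)&(sy<30)&(sy>-40)
    print(n,'foot end y',f(m,[1,5]),'foot z',np.median(z[(abs(sx)<27)&(sy<25)&(sy>5)&(z<115)]))
E
python3 r.py
```

```text
[ 577.26 -134.76  289.69] [ 2.159  2.278 -0.003] [ 2.6 -8.8 -3.7] 12.813596863516205
tcp in shaker -1.3064436559744543 -5.502327640561702
top rack top y [ 47.4 125.9] backstop top y [142.6 146.6 739.7] base [127.3 150.5]
top foot end y [-12.2  -7.2] foot z 101.80831751582002
side rack top y [ 47.7 122.9] backstop top y [140.6 145.5 870.6] base None
side foot end y [-27.6 -27. ] foot z 101.52812031549445
```

>>> play_rows:
  moves: [-0.01, 0.15, 0, 0, 0, 0, -0.015, 0.3, 0, 0, 0, 0, -0.02, 0.45, 0, 0, 0, 0, -0.03, 0.6, 0, 0, 0, 0, -0.03, 0.6, 0, 0, 0, 0]

```text
time_s: 10.8
eef_pos: [577.0, -128.8, 289.7]
orientation: [2.159, 2.278, -0.003]
force: [0.9, -8.1, -3.8]
grip_width: 12.7
grip_force: 51.6
```

>>> play_rows:
  moves: [-0.01, 0.1, 0, 0, 0, 0, -0.01, 0.2, 0, 0, 0, 0, -0.015, 0.3, 0, 0, 0, 0, -0.015, 0.3, 0, 0, 0, 0]

```text
time_s: 11.2
eef_pos: [576.8, -125.9, 289.7]
orientation: [2.159, 2.277, -0.003]
force: [1.5, -8.5, -3.9]
grip_width: 12.8
grip_force: 51.6
```

```bash
python3 r.py
```

```text
[ 576.82 -125.88  289.67] [ 2.159  2.277 -0.003] [ 1.5 -8.5 -3.9] 12.774410811531041
tcp in shaker -1.3131909101299846 3.3857233310620383
top rack top y [ 44.9 134. ] backstop top y [142.7 146.8 738.3] base [136.2 147.8]
top foot end y [-1.9  2.4] foot z 101.77856745909014
side rack top y [ 57.3 132. ] backstop top y [140.6 146.  869.8] base None
side foot end y [-18.7 -18.2] foot z 101.63369044283866
```

>>> play_rows:
  moves: [-0.01, 0.1, 0, 0, 0, 0, -0.01, 0.2, 0, 0, 0, 0, -0.015, 0.3, 0, 0, 0, 0, -0.015, 0.3, 0, 0, 0, 0]

```text
time_s: 11.7
eef_pos: [576.6, -123.5, 289.7]
orientation: [2.159, 2.276, -0.004]
force: [3.0, -10.2, -4.5]
grip_width: 12.8
grip_force: 51.5
```

>>> play_rows:
  moves: [0, 0.05, 0, 0, 0, 0, -0.005, 0.1, 0, 0, 0, 0, -0.005, 0.1, 0, 0, 0, 0]

```text
time_s: 12.0
eef_pos: [576.6, -123.2, 289.8]
orientation: [2.159, 2.275, -0.005]
force: [2.8, -12.6, -5.8]
grip_width: 12.7
grip_force: 51.4
```

>>> play_rows:
  moves: [0, 0.05, 0, 0, 0, 0, -0.005, 0.1, 0, 0, 0, 0, -0.005, 0.1, 0, 0, 0, 0]

```text
time_s: 12.3
eef_pos: [576.5, -122.6, 289.9]
orientation: [2.16, 2.274, -0.005]
force: [4.3, -14.4, -5.9]
grip_width: 13.3
grip_force: 51.5
```

```bash
python3 r.py
```

```text
[ 576.5  -122.64  289.87] [ 2.16   2.274 -0.005] [  4.3 -14.4  -5.9] 13.313248210321227
tcp in shaker -1.474271536864302 6.643398880289873
top rack top y [ 26.7 136.8] backstop top y [138.5 146.7 734.4] base [138.3 150.5]
top foot end y [1.5 5.5] foot z 101.58612720275624
side rack top y [ 57.  134.8] backstop top y [141.8 146.7 875.3] base None
side foot end y [-16.7 -16.2] foot z 101.5418739583609
```

>>> play_rows:
  moves: [0, 0.05, 0, 0, 0, 0, -0.005, 0.1, 0, 0, 0, 0, -0.005, 0.1, 0, 0, 0, 0]

```text
time_s: 12.7
eef_pos: [576.4, -121.9, 289.9]
orientation: [2.16, 2.273, -0.006]
force: [4.0, -14.1, -5.9]
grip_width: 13.5
grip_force: 51.5
```

```bash
python3 r.py
```

```text
[ 576.44 -121.94  289.9 ] [ 2.16   2.273 -0.006] [  4.  -14.1  -5.9] 13.468813514753673
tcp in shaker -1.4994223219432539 7.338695060966303
top rack top y [ 27.1 136.4] backstop top y [138.4 146.3 745.5] base [138.3 150.5]
top foot end y [1.9 5.9] foot z 101.87150648980617
side rack top y [ 58.3 133.8] backstop top y [141.7 146.6 873.3] base None
side foot end y [-16.8 -16.1] foot z 101.62357366661445
```

```bash
cat > t.py <<'E'
from h import *
o=robot.get_obs();e=o['eef_pos'];print(e.round(2),o['orientation'].round(3),o['force'].round(1),o['grip_width'])
th=np.deg2rad(2.8);X=np.array([np.cos(th),np.sin(th)]);Y=np.array([-X[1],X[0]]);C=np.array([578.3,-129.2])
c=cam('wrist');w=cloud(c);d=w-e;lx=d[...,:2]@X;ly=d[...,:2]@Y;z=d[...,2]
cv2.imwrite('pics/wt.png',cv2.resize(c['image'][60:330,180:460,::-1],None,fx=2.2,fy=2.2))
for a in np.arange(-182,-135,3):
    m=(abs(lx)<5)&(ly>2)&(ly<32)&(z>a)&(z<a+3)
    if m.sum()>4: print(a,m.sum(),np.percentile(ly[m],[5,50,95]).round(1))
m=(z>-190)&(z<-174)&(abs(ly)<20)&(abs(lx)>7)&(abs(lx)<16)&(ly>5)
A=np.c_[lx[m],ly[m],np.ones(m.sum())];print('flange plane',m.sum(),np.linalg.lstsq(A,z[m],rcond=None)[0].round(3))
E
python3 t.py
```

```text
[ 576.45 -121.95  289.92] [ 2.16   2.273 -0.006] [  3.9 -15.2  -5.5] 12.993810348749356
-182 6 [18.6 18.8 19. ]
-179 27 [18.9 19.2 19.5]
-176 49 [19.1 19.3 19.6]
-173 48 [19.  19.4 19.8]
-170 42 [19.1 19.5 19.8]
-167 45 [19.4 19.8 20. ]
-164 59 [19.4 19.7 20.1]
-161 56 [19.4 19.9 20.2]
-158 63 [19.6 19.9 20.3]
-155 60 [19.6 20.1 20.4]
-152 193 [ 6.3 19.3 20.4]
-149 811 [ 2.9 10.9 18.9]
flange plane 935 [ 1.20000e-02 -4.28000e-01 -1.80312e+02]
```

View pics/wt.png

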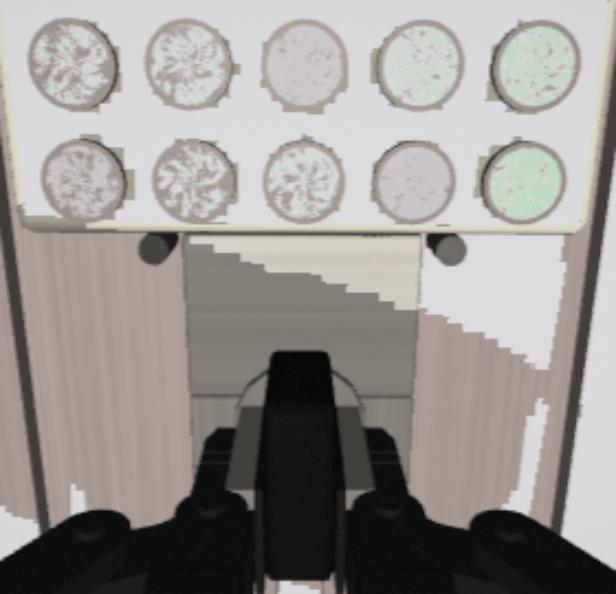

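The crop shows the shank deep in the notch and the rack against the stop. The depth slope puts the wing's lean at about 0.045 rad, so I straighten it, relax the push and grip harder.

>>> play_rows:
  moves: [0, -0.18, 0, 0.009, 0, 0, 0.01, -0.37, 0, 0.018, 0, 0, 0.02, -0.55, 0, 0.027, 0, 0, 0.03, -0.75, 0, 0.035, 0.002, 0, 0.03, -0.75, 0, 0.035, 0.002, 0]
  squeeze: 90

```text
time_s: 13.35
eef_pos: [576.8, -129.1, 289.9]
orientation: [-2.15, -2.263, -0.033]
force: [3.0, -12.2, -4.3]
grip_width: 12.4
grip_force: 90.4
```

```bash
python3 t.py; python3 r.py
```

```text
[ 576.75 -129.06  289.87] [-2.15  -2.263 -0.033] [  3.  -12.2  -4.3] 12.37067883933495
-179 31 [25.4 25.7 26. ]
-176 42 [25.4 25.7 26. ]
-173 46 [25.3 25.7 26. ]
-170 44 [25.3 25.7 26. ]
-167 49 [25.3 25.6 26.1]
-164 51 [25.3 25.7 26.1]
-161 56 [25.3 25.6 26. ]
-158 61 [25.3 25.7 26.1]
-155 64 [25.3 25.6 26. ]
-152 97 [12.5 25.5 25.9]
-149 1163 [ 3.3 14.3 24.5]
flange plane 652 [ 2.00000e-02 -4.33000e-01 -1.77392e+02]
[ 576.74 -128.99  289.87] [-2.15  -2.263 -0.033] [  2.8 -12.4  -4.6] 12.52281716508234
tcp in shaker -1.5494263534915975 0.2894331490289634
top rack top y [ 57.9 136.7] backstop top y [138.5 146.5 738. ] base [138.3 150.4]
top foot end y [-1.6  2.1] foot z 101.60813686547897
side rack top y [ 57.9 134.1] backstop top y [141.5 146.6 856.3] base None
side foot end y [-16.8 -16.3] foot z 101.56097900314438
```

>>> play_rows:
  moves: [0.04, -0.1, 0, 0, 0, 0, 0.05, -0.2, 0, 0, 0, 0, 0.05, -0.2, 0, 0, 0, 0]

```text
time_s: 13.8
eef_pos: [577.1, -129.6, 289.8]
orientation: [-2.146, -2.263, -0.034]
force: [-0.3, -7.6, -2.2]
grip_width: 12.4
grip_force: 90.8
```

>>> play_rows:
  moves: [0, 0, -0.15, 0, 0, 0, 0, 0, -0.3, 0, 0, 0, 0, 0, -0.45, 0, 0, 0, 0, 0, -0.6, 0, 0, 0, 0, 0, -0.6, 0, 0, 0]

```text
time_s: 14.3
eef_pos: [577.5, -129.6, 284.6]
orientation: [-2.147, -2.264, -0.036]
force: [-0.3, -7.6, 3.9]
grip_width: 12.0
grip_force: 91.6
```

```bash
python3 r.py
```

```text
[ 577.55 -129.57  284.6 ] [-2.147 -2.264 -0.036] [-0.3 -7.6  3.9] 11.95893825759904
tcp in shaker -0.7673771170272317 -0.32974273223913764
top rack top y [ 42.7 136.9] backstop top y [138.4 146.7 747.1] base [138.3 150.4]
top foot end y [-0.5  3.5] foot z 100.38232741455943
side rack top y [ 58.6 133.6] backstop top y [141.4 146.4 845.1] base None
side foot end y [-16.6 -16. ] foot z 100.3990492324798
```

>>> play_rows:
  moves: [0, 0, -0.15, 0, 0, 0, 0, 0, -0.3, 0, 0, 0, 0, -0.03, -0.45, 0, 0, 0, 0, -0.05, -0.5, 0, 0, 0, 0, -0.05, -0.5, 0, 0, 0]

```text
time_s: 14.9
eef_pos: [577.6, -129.7, 280.1]
orientation: [-2.146, -2.264, -0.037]
force: [-1.7, -5.9, 8.6]
grip_width: 12.1
grip_force: 92.3
```

```bash
python3 r.py; python3 t.py
```

```text
[ 577.59 -129.75  280.13] [-2.146 -2.264 -0.037] [-1.7 -5.9  8.6] 12.104264770279727
tcp in shaker -0.7385725235914571 -0.5131395826939681
top rack top y [ 23.9 136.9] backstop top y [138.4 146.6 737. ] base [138.3 150.4]
top foot end y [0.2 4. ] foot z 95.99510107922606
side rack top y [ 59.7 133.6] backstop top y [141.4 146.5 827. ] base None
side foot end y [-16.3 -15.1] foot z 95.81541714501526
[ 577.57 -129.74  280.19] [-2.146 -2.264 -0.037] [-2.6 -6.8  7.2] 12.636443404642458
-179 25 [25.8 26.2 26.6]
-176 46 [25.9 26.2 26.5]
-173 42 [25.9 26.2 26.5]
-170 45 [25.8 26.2 26.5]
-167 53 [25.8 26.1 26.5]
-164 52 [25.7 26.1 26.5]
-161 57 [25.8 26.1 26.5]
-158 65 [25.5 26.  26.5]
-155 58 [25.7 26.  26.4]
-152 103 [10.4 25.8 26.4]
-149 1205 [ 3.4 14.6 25.1]
flange plane 583 [ 2.20000e-02 -2.22000e-01 -1.78218e+02]
```

The foot is about 5.8 mm down, so the head is below the lips. Turning about the stud's axis, part one.

>>> play_rows:
  moves: [-0.07, -0.02, 0, 0, 0, -0.12, -0.15, -0.02, 0, 0, 0, -0.24, -0.22, 0, 0, 0, 0, -0.36, -0.29, 0.03, 0, 0, 0, -0.48, -0.35, 0.06, 0, 0, 0, -0.6]

```text
time_s: 15.55
eef_pos: [574.1, -128.9, 280.2]
orientation: [-2.73, -1.527, -0.05]
force: [-1.9, -5.9, 7.7]
grip_width: 12.3
grip_force: 92.2
```

```bash
python3 r.py; python3 - <<'E'
from h import *
from scipy.spatial.transform import Rotation as Ro
o=robot.get_obs();M=Ro.from_rotvec(o['orientation']).as_matrix();print('tooly deg',np.degrees(np.arctan2(M[1,1],M[0,1])),'tool z',M[:,2].round(3),o['joints'].round(2),o['ft_torque'].round(2))
E
```

```text
[ 574.1  -128.85  280.19] [-2.73  -1.527 -0.05 ] [-1.9 -5.9  7.7] 12.255319794617584
tcp in shaker -4.180839574005325 0.5531482347171337
top rack top y [ 24.6 136.5] backstop top y [138.5 146.5 741.8] base [138.4 150.5]
top foot end y [3.6 7. ] foot z 96.1181633328631
side rack top y [ 57.  133.6] backstop top y [141.7 146.5 836.8] base None
side foot end y [-16.2 -15.1] foot z 95.77886412953
tooly deg -31.52632413634218 tool z [ 0.021  0.027 -0.999] [-0.4   0.48  0.77  1.67 -0.4   1.13 -0.07] [-1.32  0.43 -0.1 ]
```

>>> play_rows:
  moves: [-0.06, 0.04, 0, 0, 0, -0.12, -0.11, 0.09, 0, 0, 0, -0.24, -0.16, 0.15, 0, 0, 0, -0.36, -0.2, 0.21, 0, 0, 0, -0.48, -0.24, 0.27, 0, 0, 0, -0.6]

```text
time_s: 16.15
eef_pos: [571.8, -125.8, 280.2]
orientation: [-3.067, -0.654, -0.057]
force: [-1.0, -3.4, 7.3]
grip_width: 12.5
grip_force: 92.2
```

>>> play_rows:
  moves: [-0.03, 0.07, 0, 0, 0, -0.12, -0.04, 0.14, 0, 0, 0, -0.24, -0.05, 0.22, 0, 0, 0, -0.371, -0.05, 0.22, 0, 0, 0, -0.371]

```text
time_s: 16.55
eef_pos: [571.5, -123.0, 280.0]
orientation: [3.139, 0.079, 0.059]
force: [-1.6, -3.6, 8.1]
grip_width: 12.2
grip_force: 92.3
```

```bash
python3 r.py; python3 - <<'E'
from h import *
from scipy.spatial.transform import Rotation as Ro
o=robot.get_obs();M=Ro.from_rotvec(o['orientation']).as_matrix();print('tooly deg',np.degrees(np.arctan2(M[1,1],M[0,1])),'tool z',M[:,2].round(3),o['joints'].round(2),o['ft_torque'].round(2))
c=cam('wrist');cv2.imwrite('pics/w5.png',c['image'][...,::-1])
E
```

```text
[ 571.47 -123.01  279.97] [3.139 0.079 0.059] [-1.6 -3.6  8.1] 12.201461975720097
tcp in shaker -6.519991286571931 6.517829254882322
top rack top y [ 59.  136.9] backstop top y [138.4 146.6 742.1] base [138.3 150.5]
top foot end y [-10.7  -6.8] foot z 95.80817385278817
side rack top y [ 57.  132.9] backstop top y [141.7 146.5 874.7] base None
side foot end y [-16.6 -15.6] foot z 95.55497917855416
tooly deg -86.8761079552337 tool z [ 0.038  0.    -0.999] [-0.57  0.55  1.    1.7  -0.52  1.14 -0.95] [-0.77  0.43 -0.1 ]
```

View pics/w5.png

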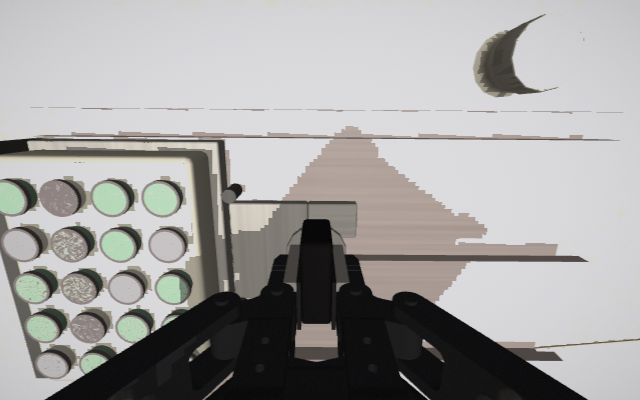

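The stud is across the slot: the wing at (316,255) is square to the slot line at v≈258. I ease up until the head meets the lips, then open a little.

>>> play_rows:
  moves: [0, 0, 0.06, 0, 0, 0, 0, 0, 0.12, 0, 0, 0, 0, 0, 0.18, 0, 0, 0, 0, 0, 0.18, 0, 0, 0]

```text
time_s: 17.1
eef_pos: [571.4, -123.1, 281.8]
orientation: [3.139, 0.086, 0.059]
force: [-1.3, -3.1, 7.4]
grip_width: 12.2
grip_force: 92.2
```

>>> play_rows:
  moves: [0, 0, 0, 0, 0, 0, 0, 0, 0, 0, 0, 0]
  squeeze: 20

```text
time_s: 17.3
eef_pos: [571.4, -123.1, 281.7]
orientation: [3.139, 0.086, 0.059]
force: [-1.6, -3.4, 5.5]
grip_width: 12.3
grip_force: 92.2
```

>>> play_rows:
  moves: [0, 0, 0, 0, 0, 0, 0, 0, 0, 0, 0, 0, 0, 0, 0, 0, 0, 0, 0, 0, 0, 0, 0, 0]
  gripper: -0.4

```text
time_s: 17.7
eef_pos: [571.1, -121.5, 280.1]
orientation: [-3.138, -0.088, -0.055]
force: [-1.1, 0.5, 0.7]
grip_width: 25.5
grip_force: 0.0
```

```bash
python3 r.py
```

```text
[ 571.09 -121.51  280.08] [-3.138 -0.088 -0.055] [-1.1  0.5  0.7] 25.474028793838137
tcp in shaker -6.822754515352464 8.028685035105264
top rack top y [ 59.4 136.4] backstop top y [138.4 146.3 738.1] base [138.4 150.4]
top foot end y [-8. -5.] foot z 97.94243676815063
side rack top y [ 20.7 133.5] backstop top y [141.8 146.9 873.9] base None
side foot end y [-16.7 -15.9] foot z 97.85198605932453
```

>>> play_rows:
  moves: [0, -0.1, 0, 0, 0, 0, 0, -0.1, 0, 0, 0, 0, -0.04, -0.1, 1, 0, 0, 0, -0.12, -0.1, 3, 0, 0, 0, -0.2, -0.1, 6, 0, 0, 0]
  gripper: -0.2

```text
time_s: 18.3
eef_pos: [568.6, -122.7, 340.4]
orientation: [-3.139, -0.087, -0.051]
force: [0.5, 0.3, 0.1]
grip_width: 34.2
grip_force: 0.0
```

>>> play_rows:
  moves: [0, 0, 4, 0, 0, 0, 0, 0, 8, 0, 0, 0, 0, 0, 12, 0, 0, 0, 0, 0, 12, 0, 0, 0]

```text
time_s: 18.7
eef_pos: [569.3, -124.3, 466.7]
orientation: [3.139, 0.087, 0.069]
force: [-0.3, -1.5, -0.6]
grip_width: 34.2
grip_force: 0.0
```

```bash
python3 r.py; python3 - <<'E'
from h import *
th=np.deg2rad(2.8);X=np.array([np.cos(th),np.sin(th)]);Y=np.array([-X[1],X[0]]);C=np.array([578.3,-129.2])
for n in('wrist','side','top'):
    c=cam(n);w=cloud(c);q=w[...,:2]-C;sx=q@X;sy=q@Y;z=w[...,2]
    if n=='wrist': cv2.imwrite('pics/w6.png',c['image'][...,::-1])
    m=(abs(sx)<35)&(abs(sy-4)<35)&(z>128)&(z<140)
    if m.sum()>9:
        r=cv2.minAreaRect(np.c_[sx[m],sy[m]].astype(np.float32));print(n,'wing',m.sum(),np.round(r[0],1),np.round(r[1],1),round(r[2],1),'z',np.median(z[m]))
E
```

```text
[ 569.35 -124.33  466.66] [3.139 0.087 0.069] [-0.3 -1.5 -0.6] 34.164590709789316
tcp in shaker -8.705131597566487 5.302071188161183
top rack top y [ 58.2 136.4] backstop top y [138.4 146.7 738.8] base [138.3 150.5]
top foot end y [-15.1 -13.8] foot z 98.96099600246868
side rack top y [ 56.5 133.7] backstop top y [141.3 146.6 865.9] base None
side foot end y [-16.6 -16. ] foot z 97.5978974985228
wrist wing 584 [1.9 5.9] [39.6 13.9] 0.1 z 134.10318010948853
side wing 239 [0.7 4.2] [39.7 14.7] 0.7 z 133.1489194653002
top wing 182 [2.1 5.5] [38.3 14.4] 0.5 z 133.3872556359367
```

View pics/w6.png

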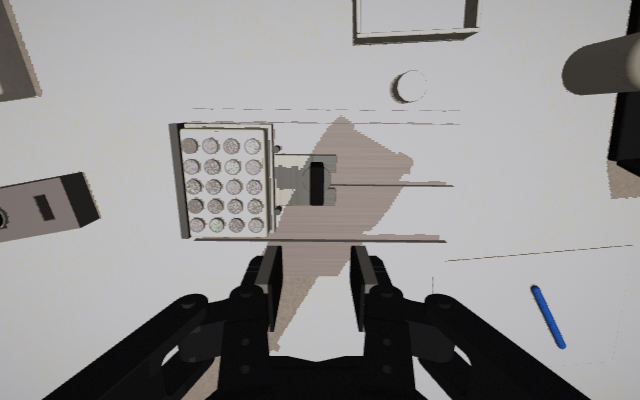

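The wrist view shows the wing at (316,184) across the slot, in the notch, with the rack against the backstop at u≈185 and the jar and pin untouched. Wing yaw is 0.5°, stud origin about 76 mm up and foot about 4 mm down. Handing in.

```bash
python3 -c "
from bench import workorder
print(workorder.close_job())"
```

```text
the job is handed in; nothing more can be done
None
```

The job is handed in, with no verdict returned. By my last camera measurements, the stud pushed the rack home against the backstop and is locked across the slot and released. The foot is held about 4 mm down, and the pin and jar were left where they were.

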